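Sort two housings and clamp the test fixture's stop leg at its mark

ROBOT

A 7-joint arm with a two-finger parallel gripper is mounted at the origin on the work surface. World frame = base frame: x ahead of the robot, y to its left, z up, the work surface at z = 0. Lengths are in mm, angles in rad, forces in N, time in s.
With the tool pointing down it reaches from about 425 to 825 mm from the base axis. Payload 3.6 kg.
Tool frame: the origin (TCP) lies between the finger pads; the fingertips stand 14 mm ahead of it and the grasp point (between the pads) lies 5 mm behind it; z points along the fingers, x is the direction in which the jaws open and shut, and the axes are right-handed (so a half turn about z gives the same grasp; the last joint's range is limited). The gripper opens to 93 mm and grips with 3 to 60 N. Pads are 15 mm wide; open, the fingers measure 128 mm over their backs; the gripper's body (75 mm by 188 mm) begins 65 mm behind the grasp point.
Start: joints at [-1.163, 0.615, -0.013, 1.423, 0.008, 1.103, -0.04], TCP at [273.763, 589.505, 232.64] pointing down, gripper open.
Joint ranges: [-3.12, 3.12], [-0.3, 2.06], [-1.34, 1.32], [0.26, 2.42], [-1.36, 4.5], [0.01, 1.98], [-2.84, 2.84]. Speed limits (rad/s): [2.79, 2.79, 3.14, 3.14, 3.14, 3.14, 3.14].

INTERFACE

Orientations are given as a rotation vector (axis times angle).
In Python, from station import sensors, imaging, workorder gives the robot as it stands.
- The arm moves only by the tool carry_out, never from a script. Its argument "deltas" is a list of rows, each a list of 5 numbers: the opening, from 0 (shut) to 1 (fully open), then the shift along the world's x, y, z in units of 50 mm (1.0 is 50 mm), then the turn about the world's z in units of 5 degrees (1.0 is 5 degrees). In form: [[gripper, x, y, z, turn], ...]. A call has 1 to 5 rows; each row is the pose to reach, as a shift and turn from the pose commanded when the call began; what a row does not reach only later rows make up. A row lasts 1/10 s, in which the tool goes at most 50 mm and 8.59 degrees, less where a joint would pass 70% of its speed; a pose out of reach is approached as far as the arm can. A call with a gripper value outside its range is refused whole. The fingers move at their own pace and stop on an object; "force" is the grip in N (left out, the last holds). Time passes only in rows, so rows that repeat a pose let the fingers close. It gives the time, the measured TCP pose, the force and the opening at its end, in the units of the state.
- sensors.get_state(): the state, without advancing time (a new reading comes with each control period).
- imaging.get_image(name): name is "scene" or "top" or "wrist"; returns a dict with "frame" (420x560x3 uint8, red, green, blue), "vertical_fov" (degrees; the focal length in pixels is half the picture's height over the tangent of half this angle, whatever the lens; pixels are square), "cx", "cy" (the principal point, pixels), "k1" (the pictures are not rectified: a ray, as slopes to the right and down, at radius r is drawn at 1 + k1 r^2 times it, then the intrinsics apply), "camera_from_world" (4x4, takes a point from world to camera coordinates). Camera axes: x right, y down, z forward; pixel columns grow to the right and rows downward; lengths in mm; the calibration is good to about 2 mm. A picture is of the moment at which its call begins. There is no depth.
- workorder.finish_job(): hands the job in, once; it reports no verdict.
The state is a dict: "time": time; "joint_positions": joint angles; "qvel": joint speeds; "tau": joint torques, N m; "ee_pos": TCP position; "tool_rot": TCP orientation; "contact_force": force on the tool from outside, world axes, zero at the start; "wrist_torque": the same for the moment, N m; "gripper_width": finger opening in mm.
Only numpy, scipy, OpenCV 4.12 (cv2) and the standard library are available. Lean on these libraries where they do the work, as an engineer would, in place of code of your own. Each camera call takes 0.05 s, during which the arm holds its last target. There are 200 camera calls.

TASK

First seat the housing with the round tag flat in the test fixture's nest and lay the one with the cross-shaped tag flat in the reject tray, and let go of both. Then take the fixture's sprung sliding leg by its cross bar, draw it out to the length mark (bar in line with the upright pointer), and while holding it there push the cam lever fully closed with the same hand, sliding along the bar; the lever must not be closed with the leg off its mark. Finish still holding the bar, leg at the mark and lever closed, and leave everything else on the bench where it is.

Things in the scene. Friction and masses are not known exactly. Their poses are not given: they have to be found in the camera images.
- housing_pass: motor-controller housing, an aluminium block 52 (its x) x 70 (its y) mm, 46 high, 0.2 to 0.42 kg, with a flat white tag 4 mm thick on top (50 mm over all); tag is a round disc 28 mm across: goes to the nest. Origin: centre of the underside, z up. Grip it across the 52 mm sides
- housing_reject: motor-controller housing, an aluminium block 52 (its x) x 70 (its y) mm, 46 high, 0.2 to 0.42 kg, with a flat white tag 4 mm thick on top (50 mm over all); tag is an X of two bars 36 x 8 mm: goes to the reject tray. Origin: centre of the underside, z up. Grip it across the 52 mm sides
- fixture: fixed test fixture, a dark plate 130 x 410 mm, 12 mm thick, its long side along its y. Origin on its underside, on the leg's centre line. Along its y: a grey sleeve (y -210 to -125, top at z 48), the leg running out of it in +y, the cam clamp (pivot at y -4, z 60), the nest (y 140). Highest part: the cam lever, up to z 146
- nest (a point): centre of the nest's floor (fixture x 0, y 140, z 12 mm): a pocket 61 (fixture x) x 79 (fixture y) mm with walls 10 mm high above that floor; the housing's 70 mm side goes along fixture y, either way round. Axes as the fixture's
- reject_tray: fixed grey open tray 124 (its x) x 134 (its y) mm, 16 high, walls and floor 5 mm. Origin: centre of the underside
- reject_tray_in (a point): centre of the reject tray's inner floor (inside 114 x 124 mm, walls 11 mm above this floor), axes as the tray's
- leg: sliding leg with its cross bar: a 24 mm square aluminium tube along fixture y with a black end pad that comes up beside the nested housing. Origin on the leg's centre line at table level, straight below the bar. Hold it by the bar only
- grip_bar (a point): steel cross bar of the leg: round, 16 mm dia, level, along fixture x; its origin is on the bar's axis above the leg's centre line, 120 mm above the table; bar runs from x -115 (end nearest the robot) to x +30 mm. It stands on a 10 mm post at x 0, so fingers that straddle it (closing along fixture y) can slide along the whole bar. It moves only with the leg, along fixture y
- leg_extension (a joint): extension of the sliding leg along fixture +y, m: 0 = home, 0.070 = at the length mark, stop at 0.075. A spring pulls it home (about 1.5 N at 0, 5 N at the mark; 0.8 N friction); the cam does not stop it: it runs back if let go
- mark (a point): tip region of the upright steel pointer (6 x 4 mm, top 116 mm above the table) that is the length mark, at fixture x 52, y -30; this point is at bar height. The leg is at the mark when the bar's axis has the same fixture y as this point
- cam_lever (a joint): cam lever angle, rad: 0 = fully open, leaning 0.65 rad from upright towards fixture -x; grows as it swings towards +x; 0.95 = fully closed, at its stop (leaning 0.30 rad to +x). It stays where it is left; starts at 0 to 0.15. About 3 N at the tip moves it
- lever_tip (a point): top end of the black cam lever arm, 85 mm from its pivot; arm 12 thick, 22 mm wide along fixture y (fixture y -15 to +7)
- lever_pivot (a point): hinge of the cam lever (axis along fixture y, at fixture x 0, y -4, z 60 mm). With the leg at the mark the bar is at fixture y -30, 7 mm clear of the lever: a finger on the bar's +y side, its tip some 19 mm below the bar's axis, pushes the lever as the hand slides along the bar to +x. Closed, the lever's robot-side face is at fixture x +6 mm, 100 mm above the table
- rotor: bystander, leave alone: dark steel motor rotor standing upright, 48 dia, 55 high (mm)
- jar: bystander, leave alone: closed clear jar, 50 dia, 65 high (mm)
- screwdriver: bystander, leave alone: screwdriver lying flat, about 200 long (mm)
- bearing: bystander, leave alone: steel bearing ring lying flat, 52 dia, 16 high (mm)
- wrench: bystander, leave alone: wrench lying flat, about 180 long (mm)
- gauge_block: bystander, leave alone: steel gauge block 30 x 50 x 20 (mm)
Things that resemble listed ones, but are neither listed nor needed, are in the scene too. There is more than one size of the reject_tray; the job needs the smaller. Leave any green look-alike of the housing_reject alone.

How it is judged:
By the outcome, as a careful person would: the job done as asked, in the order asked, and still so for the second after the job is handed in, while the arm keeps its last pose, push and grip.
It also fails if it takes over 72 s, if anything falls off the work surface, if the arm or the gripper's body presses on something with over 40 N, if the wrist force passes 120 N, or if a joint passes its speed limit or range.

## Working session

There is one attempt and no reset: what is moved stays moved. The work goes in short steps, Python scripts to look and compute and a tool call to move; the robot and the scene stay as the last step left them, time stands still between calls to the robot, and variables do not carry over. Pictures are saved under pics/ and viewed, about 8 in all and at most 12, crops included, and the job is handed in when it is done.

Besides the shell and the picture viewer there is one more tool, called as a command line: name --pt "numbers of a row" for each row, then --argument value for the rest. carry_out: Moves the arm, as the interface text tells. Its arguments: {"type":"object","properties":{"deltas":{"type":"array"},"force":{"type":"number"}},"required":["deltas"]}

```bash
mkdir -p pics; cat > h.py <<'E'
import numpy as np, cv2
from station import sensors, imaging, workorder
def grab(n,save=None):
    d=imaging.get_image(n)
    if save: cv2.imwrite('pics/'+save,cv2.cvtColor(d['frame'],cv2.COLOR_RGB2BGR))
    return d
def K(d):
    f=d['frame'].shape[0]/2/np.tan(np.radians(d['vertical_fov'])/2)
    return f
def ray(d,u,v):
    f=K(d); x=(u-d['cx'])/f; y=(v-d['cy'])/f
    rd=np.hypot(x,y); r=rd
    for _ in range(30): r=rd/(1+d['k1']*r*r)
    s=r/rd if rd>0 else 1
    M=np.array(d['camera_from_world']); R=M[:3,:3]; t=M[:3,3]
    return -R.T@t, R.T@np.array([x*s,y*s,1])
def onz(d,u,v,z):
    c,r=ray(d,u,v); return c+r*(z-c[2])/r[2]
def proj(d,p):
    M=np.array(d['camera_from_world']); q=M[:3,:3]@np.array(p,float)+M[:3,3]
    x,y=q[0]/q[2],q[1]/q[2]; s=1+d['k1']*(x*x+y*y); f=K(d)
    return np.array([d['cx']+f*x*s,d['cy']+f*y*s])
E
python3 - <<'E'
from h import *
import pickle
a=grab('top','top0.png');b=grab('scene','scene0.png')
pickle.dump((a,b),open('v0.pkl','wb'))
for d in (a,b):
    print(d['vertical_fov'],d['k1'],ray(d,280,210), [onz(d,u,v,0).round()[:2] for u,v in ((0,0),(559,0),(0,419),(559,419))])
print(sensors.get_state())
E
```

```text
42.71429129300992 -0.16502293453044262 (array([ 244.42366585,   28.14906452, 1671.57983191]), array([ 0.16351422, -0.00725568, -0.98652607])) [array([1309., 1047.]), array([ 1310., -1025.]), array([-155.,  914.]), array([-164., -881.])]
54.92245689571282 -0.04530883556933655 (array([1129.5253388 , -278.81058921,  952.36735264]), array([-0.57361332,  0.29597703, -0.76382523])) [array([-1831.,  -624.]), array([-233., 2246.]), array([ 660., -741.]), array([1231.,  351.])]
{'time': 0.1, 'joint_positions': array([-1.16250969,  0.61583011, -0.01259397,  1.42470281,  0.00812104,
        1.1034445 , -0.04039669]), 'qvel': array([ 1.17632231e-03, -5.07419241e-04, -1.36343008e-03, -3.52775984e-03,
       -1.05605404e-03, -4.48442363e-05, -1.38740452e-03]), 'tau': array([ 1.17377902e-03, -4.60045695e+01,  2.09972318e-01, -1.66245908e+01,
       -6.11840375e-02,  1.69137097e-02,  1.05577512e-04]), 'ee_pos': array([273.51053324, 588.90540064, 231.60401533]), 'tool_rot': array([ 2.64713372,  1.68939875, -0.00303662]), 'contact_force': array([-0.08435277,  0.24212964,  0.07163167]), 'wrist_torque': array([-0.00177104,  0.01554412, -0.06433252]), 'gripper_width': 92.88241729364667}
```

View pics/top0.png

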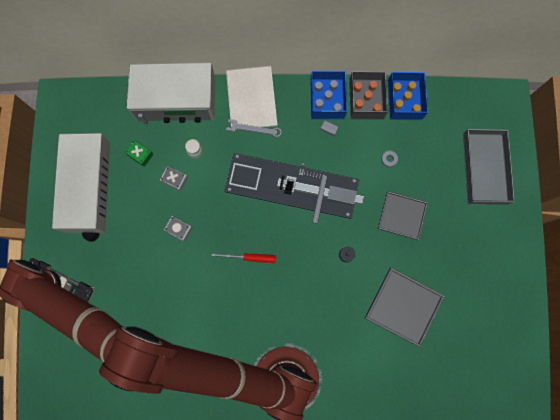

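View pics/scene0.png

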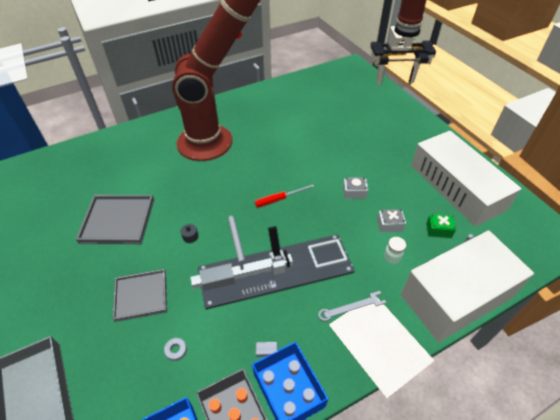

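The top view shows a round-tag housing at (177,228), an X-tag one at (173,177) and a green look-alike at (139,152). The trays are small at (403,215), large at (404,306) and dark at (489,166). The fixture is at (293,185), with its nest at the left end. Next I'll measure sizes and poses and confirm them in one crop.

```bash
python3 - <<'E'
from h import *
import pickle
a,b=pickle.load(open('v0.pkl','rb'))
im=a['frame']; bgr=cv2.cvtColor(im,cv2.COLOR_RGB2BGR)
hsv=cv2.cvtColor(bgr,cv2.COLOR_BGR2HSV)
notbg=((hsv[...,1]<90)|(hsv[...,2]<25)).astype(np.uint8)*255
def rect(name,box,z,mask,n=4):
    x0,y0,x1,y1=box
    m=np.zeros_like(mask); m[y0:y1,x0:x1]=mask[y0:y1,x0:x1]
    cs,_=cv2.findContours(m,cv2.RETR_EXTERNAL,cv2.CHAIN_APPROX_NONE)
    c=max(cs,key=cv2.contourArea)[:,0]
    P=np.array([onz(a,u,v,z)[:2] for u,v in c],np.float32)
    r=cv2.minAreaRect(P); bx=cv2.boxPoints(r)
    print(name,np.round(r[0],1),np.round(r[1],1),round(r[2],1),'px',c.mean(0).round(),len(c))
    return c
C=[]
for nm,bx,z in (('round',(155,210,200,245),46),('cross',(152,160,195,195),46),('small',(375,185,432,242),16),('large',(360,262,448,348),16),('dark',(460,125,518,207),16),('fixture',(215,145,370,225),12)):
    C.append(rect(nm,bx,z,notbg))
bright=((hsv[...,2]>150)&(hsv[...,1]<60)).astype(np.uint8)*255
for nm,bx,z in (('roundtag',(155,210,200,245),50),('crosstag',(152,160,195,195),50),('nest',(225,158,268,194),22),('housR',(0,0,1,1),0)):
    if bx[2]>1:
        try:C.append(rect(nm,bx,z,bright))
        except Exception as e: print(nm,e)
out=bgr.copy()
A=cv2.resize(bgr[140:250,120:300],None,fx=4,fy=4,interpolation=cv2.INTER_CUBIC)
B=cv2.resize(bgr[140:250,220:375],None,fx=5,fy=5,interpolation=cv2.INTER_CUBIC)
cv2.imwrite('pics/c1.png',A); cv2.imwrite('pics/c2.png',B)
E
```

```text
round [457.8 330.2] [79.3 54.2] 61.3 px [178. 228.] 70
cross [615.5 348.1] [80.6 56.8] 64.5 px [174. 178.] 71
small [ 501.4 -370.9] [137.3 127.8] 74.1 px [403. 216.] 155
large [ 216.2 -367.5] [194.7 179.1] 61.6 px [405. 307.] 209
dark [ 663.7 -665.5] [162.8 254.2] 89.9 px [488. 167.] 234
fixture [588.6 -28.4] [438.1 174.9] 73.5 px [295. 187.] 365
roundtag [461.2 334.7] [24.7 25. ] 0.0 px [176. 227.] 23
crosstag [620.7 352.4] [25.9 27.2] 65.2 px [172. 176.] 35
nest [627.4 126.3] [88.9 70.7] 77.8 px [245. 176.] 94
```

View pics/c1.png

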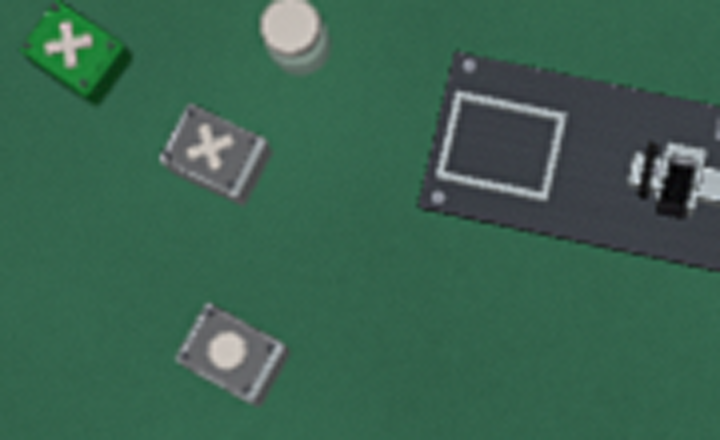

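View pics/c2.png

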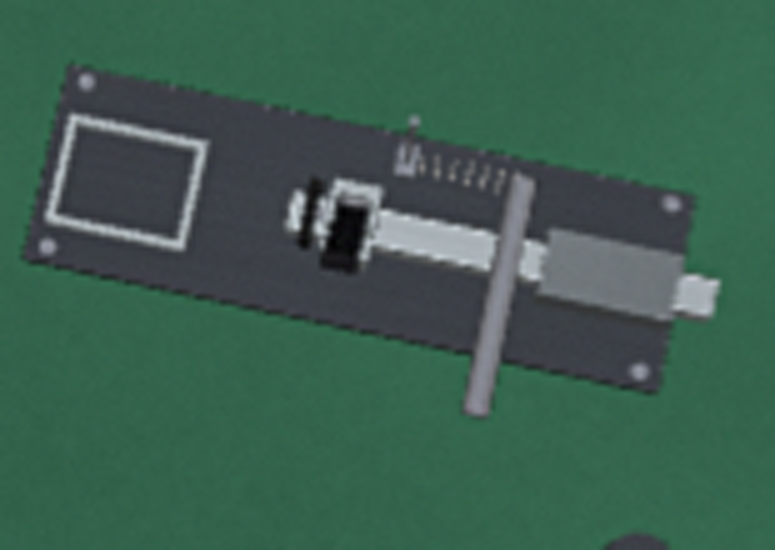

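The crops confirm it: round tag at (177,228), grey X tag at (172.5,177), and the green one is to be left alone. The tray at (403,215) measures about 124x134, so it is the smaller one. I'm moving above the round-tag housing for a wrist look.

carry_out --pt "1 0.31 -0.42 0 -1.6" --pt "1 0.62 -0.84 0 -3.2" --pt "1 0.93 -1.26 0 -4.8" --pt "1 1.24 -1.68 0 -6.4" --pt "1 1.55 -2.1 0 -8" --force 30

```text
time: 0.6
ee_pos: [351.6, 483.3, 232.2]
tool_rot: [3.068, 0.673, -0.001]
contact_force: [1.1, -0.7, 0.6]
gripper_width: 92.8
```

carry_out --pt "1 0.31 -0.42 0 -1.6" --pt "1 0.62 -0.84 0 -3.2" --pt "1 0.93 -1.26 0 -4.8" --pt "1 1.24 -1.68 0 -6.4" --pt "1 1.55 -2.1 0 -8"

```text
time: 1.1
ee_pos: [428.9, 378.5, 232.2]
tool_rot: [3.113, -0.416, -0.001]
contact_force: [0.2, -1.1, 0.8]
gripper_width: 93.1
```

carry_out --pt "1 0.32 -0.46 0 -1.6" --pt "1 0.64 -0.92 0 -3.2" --pt "1 0.64 -0.92 0 -3.2" --pt "1 0.64 -0.92 0 -3.2"

```text
time: 1.5
ee_pos: [460.6, 333.3, 232.3]
tool_rot: [3.028, -0.837, -0.001]
contact_force: [0.2, 0.0, 0.5]
gripper_width: 93.1
```

```bash
python3 - <<'E'
from h import *
import pickle
d=grab('wrist','w1.png'); pickle.dump(d,open('w1.pkl','wb'))
from scipy.spatial.transform import Rotation as R
s=sensors.get_state(); M=R.from_rotvec(s['tool_rot']).as_matrix()
print(s['time'],s['ee_pos'],np.degrees(np.arctan2(M[1,0],M[0,0])),s['joint_positions'][6],ray(d,280,210))
print(proj(d,[461,333,50]))
a,b=pickle.load(open('v0.pkl','rb'))
for p in [(237.4,156.4),(354.2,180.6),(347.8,214.2),(229.4,189.2)]: print(onz(a,*p,12).round(1))
print('bar ends',onz(a,220+523/5,140+178/5,125).round(1),onz(a,220+478/5,140+410/5,125).round(1))
E
```

```text
1.55 [459.85215864 334.47611098 232.19023615] -30.76680293825814 -0.9510729400558884 (array([495.06009538, 388.13510888, 384.97975385]), array([-0.12991765, -0.19893953, -0.97140359]))
[281.97660911 195.51061566]
[693.3 151.4  12. ]
[ 613.6 -220.1   12. ]
[ 505.6 -196.8   12. ]
[586.4 175.4  12. ]
bar ends [ 603.6 -115.5  125. ] [465.1 -86.8 125. ]
```

View pics/w1.png

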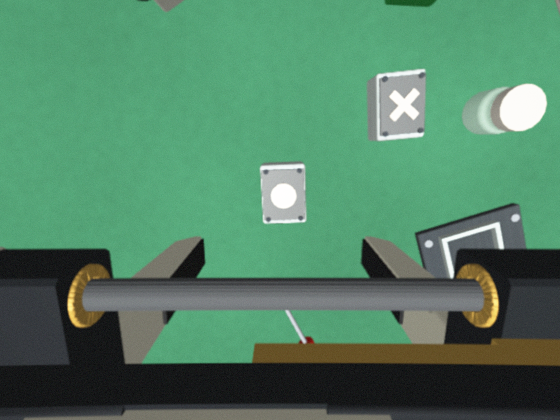

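```bash
cat >> h.py <<'E'
def blob(d,mask,z,near=None,box=None,amin=30):
    m=mask.astype(np.uint8)*255
    if box: 
        q=np.zeros_like(m); x0,y0,x1,y1=box; q[y0:y1,x0:x1]=m[y0:y1,x0:x1]; m=q
    cs,_=cv2.findContours(m,cv2.RETR_EXTERNAL,cv2.CHAIN_APPROX_NONE)
    cs=[c for c in cs if cv2.contourArea(c)>amin]
    c=max(cs,key=cv2.contourArea)[:,0]
    P=np.array([onz(d,u,v,z)[:2] for u,v in c],np.float32)
    r=cv2.minAreaRect(P)
    return np.round(r[0],1),np.round(r[1],1),round(r[2],1),P,c
E
python3 - <<'E'
from h import *
import pickle
d=pickle.load(open('w1.pkl','rb')); hsv=cv2.cvtColor(d['frame'],cv2.COLOR_RGB2HSV)
grey=hsv[...,1]<70; wh=(hsv[...,1]<50)&(hsv[...,2]>215)
for nm,bx in (('round',(250,150,320,235)),('cross',(362,58,436,150))):
    print(nm,blob(d,grey,46,box=bx)[:3])
    x0,y0,x1,y1=bx
    print(' tag',blob(d,wh,50,box=(x0+18,y0+20,x1-20,y1-18))[:3])
E
```

```text
round (array([463.1, 334.2]), array([72.2, 52. ]), 61.4)
 tag (array([461.9, 332.3]), array([28.6, 28.6]), 14.0)
cross (array([615.6, 353.3]), array([69.5, 61.4]), 64.2)
 tag (array([620.3, 351.4]), array([31.4, 27. ]), 65.5)
```

carry_out --pt "1 0.02 0.01 -0.8 0.4" --pt "1 0.02 0.01 -1.6 0.4" --pt "1 0.02 0.01 -2.4 0.4" --pt "1 0.02 0.01 -3.2 0.4" --pt "1 0.02 0.01 -3.7 0.4"

```text
time: 2.05
ee_pos: [458.9, 335.3, 44.5]
tool_rot: [3.042, -0.777, -0.007]
contact_force: [0.1, -0.4, -0.2]
gripper_width: 93.0
```

carry_out --pt "1 0 0 -0.39 0" --pt "1 0 0 -0.39 0" --pt "0.4 0 0 -0.39 0" --pt "0.4 0 0 -0.39 0" --pt "0.4 0 0 -0.39 0"

```text
time: 2.55
ee_pos: [462.4, 334.9, 29.5]
tool_rot: [-3.04, 0.782, -0.002]
contact_force: [-0.1, 0.4, 0.2]
gripper_width: 73.6
```

carry_out --pt "0.4 0 0 0 0" --pt "0.4 0 0 0 0" --pt "0.4 0 0 0 0" --pt "0.4 0 0 0 0"

```text
time: 2.95
ee_pos: [461.8, 334.2, 28.6]
tool_rot: [-3.042, 0.784, 0.0]
contact_force: [0.6, 0.1, 3.1]
gripper_width: 51.8
```

carry_out --pt "0.3 0 0 0.6 0" --pt "0.3 0 0 1.4 0" --pt "0.3 0.1 -0.2 2.2 0.5" --pt "0.3 0.5 -0.9 2.9 1" --pt "0.3 0.9 -1.6 3.5 1.5" --force 40

```text
time: 3.45
ee_pos: [504.5, 256.9, 201.6]
tool_rot: [3.088, -0.575, -0.002]
contact_force: [1.1, -0.3, -3.5]
gripper_width: 51.8
```

carry_out --pt "0.3 0.4 -0.8 0.3 0.5" --pt "0.3 0.8 -1.6 0.6 1" --pt "0.3 1.2 -2.4 0.9 1.5" --pt "0.3 1.6 -3.2 0.9 1.9" --pt "0.3 1.9 -3.9 0.9 1.9"

```text
time: 3.95
ee_pos: [600.6, 58.5, 245.4]
tool_rot: [3.123, -0.328, -0.001]
contact_force: [0.4, 0.4, -4.2]
gripper_width: 51.5
```

carry_out --pt "0.3 0.1 -0.4 0 0" --pt "0.3 0.1 -0.4 0 0" --pt "0.3 0.1 -0.4 0 0"

```text
time: 4.25
ee_pos: [604.3, 41.8, 244.6]
tool_rot: [-3.124, 0.327, 0.005]
contact_force: [-0.1, 0.7, -3.7]
gripper_width: 51.8
```

```bash
python3 - <<'E'
from h import *
import pickle
d=grab('wrist','w2.png'); pickle.dump(d,open('w2.pkl','wb'))
print(proj(d,[627,126,22]))
E
```

```text
[286.27176226 117.74445459]
```

View pics/w2.png

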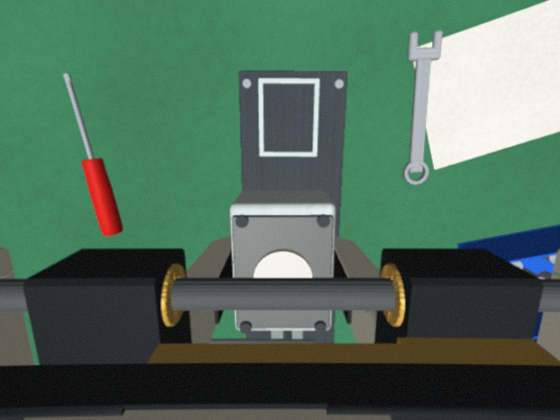

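```bash
python3 - <<'E'
from h import *
import pickle
d=pickle.load(open('w2.pkl','rb')); hsv=cv2.cvtColor(d['frame'],cv2.COLOR_RGB2HSV)
wh=(hsv[...,1]<60)&(hsv[...,2]>150)
print('outer',blob(d,wh,22,box=(250,74,330,165))[:3])
dark=(~wh).astype(np.uint8)*255; q=np.zeros_like(dark); q[84:152,264:314]=dark[84:152,264:314]
c=max(cv2.findContours(q,cv2.RETR_EXTERNAL,cv2.CHAIN_APPROX_NONE)[0],key=cv2.contourArea)[:,0]
for z in (22,):
    P=np.array([onz(d,u,v,z)[:2] for u,v in c],np.float32); print('inner',z,cv2.minAreaRect(P))
dk=(hsv[...,2]<100)&(hsv[...,1]<110)
p=[onz(d,u,v,12)[:2] for u,v in ((240,72),(346,72),(247,84),(339,84))]; print('plate end',np.round(p,1))
p=np.array([onz(d,u,v,262)[:2] for u,v in ((241,222),(320,221),(246,327),(321,325))]); print('held',p.mean(0),p.round(1).tolist())
s=sensors.get_state(); print(s['ee_pos'],s['tool_rot'])
E
```

```text
outer (array([629.2, 124.9]), array([89.4, 72.4]), 78.0)
inner 22 ((629.148681640625, 124.70970153808594), (76.9256591796875, 59.395606994628906), 77.89606475830078)
plate end [[583.9 188.8]
 [707.3 162.4]
 [588.9 174.2]
 [697.  151.1]]
held [604.68886817  39.33360864] [[591.5, 70.4], [628.1, 63.2], [580.6, 15.2], [618.6, 8.4]]
[604.34500911  43.3155148  244.8205176 ] [-3.12344113  0.32337238  0.00471758]
```

carry_out --pt "0.3 0.2 0.8 0 0" --pt "0.3 0.44 1.77 -0.5 0" --pt "0.3 0.44 1.77 -1.4 0" --pt "0.3 0.44 1.77 -2.2 0" --pt "0.3 0.44 1.77 -2.8 0"

```text
time: 4.8
ee_pos: [624.6, 133.8, 102.5]
tool_rot: [-3.125, 0.317, 0.009]
contact_force: [0.4, -0.2, -4.2]
gripper_width: 52.0
```

carry_out --pt "0.3 0 0 0 0" --pt "0.3 0 0 0 0" --pt "0.3 0 0 0 0" --pt "0.3 0 0 0 0"

```text
time: 5.2
ee_pos: [628.8, 130.5, 108.4]
tool_rot: [-3.123, 0.325, -0.007]
contact_force: [0.6, -0.0, -3.2]
gripper_width: 51.5
```

```bash
python3 - <<'E'
from h import *
import pickle
d=grab('wrist','w3.png'); pickle.dump(d,open('w3.pkl','wb'))
e=grab('scene','s3.png')
P=[];
for i in range(4): grab('scene'); s=sensors.get_state(); P.append(s['ee_pos'])
print(np.mean(P,0),np.std(P,0),s['tool_rot'])
w=cv2.imread('pics/w3.png')[40:400,160:400]; c=e['frame'][200:300,270:390][...,::-1]
cv2.imwrite('pics/m3.png',np.hstack([w,cv2.resize(c,(432,360),interpolation=cv2.INTER_CUBIC)]))
E
```

```text
[627.71581156 130.04944765 106.88963256] [0.17378717 0.0402365  0.32345742] [-3.12417678e+00  3.26140088e-01 -1.02326251e-03]
```

View pics/m3.png

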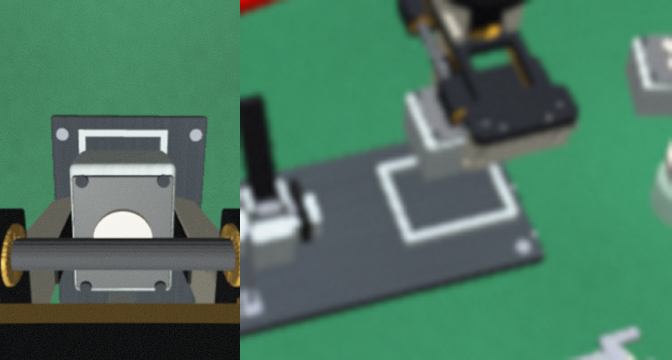

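```bash
python3 - <<'E'
from h import *
import pickle
d=pickle.load(open('w3.pkl','rb'))
p=np.array([onz(d,u+160,v+40,106.9-28.6+46)[:2] for u,v in ((82,181),(164,181),(85,287),(160,287))]); print('held',p.mean(0),p.round(1).tolist())
n=np.array([onz(d,u+160,v+40,22)[:2] for u,v in ((79,130),(167,130))]); print('nest far',n)
y=np.array([np.sin(np.radians(12.05)),np.cos(np.radians(12.05))])
print('nest c',n.mean(0)-44.6*y)
E
```

```text
held [629.29355028 127.05999345] [[616.2, 159.1], [654.5, 151.0], [604.1, 103.1], [642.4, 95.0]]
nest far [[604.21538627 175.57383981]
 [673.11009408 161.01758791]]
nest c [629.35181197 124.67843958]
```

carry_out --pt "0.3 0 -0.05 -0.4 0" --pt "0.3 0 -0.05 -0.8 0" --pt "0.3 0 -0.05 -1.0 0" --pt "0.3 0 -0.05 -1.0 0" --pt "0.3 0 -0.05 -1.0 0"

```text
time: 6.0
ee_pos: [627.9, 127.6, 56.4]
tool_rot: [-3.124, 0.326, -0.001]
contact_force: [1.2, -0.1, -3.3]
gripper_width: 51.7
```

carry_out --pt "0.3 0 0 -0.1 0" --pt "0.3 0 0 -0.2 0" --pt "0.3 0 0 -0.28 0" --pt "0.3 0 0 -0.32 0" --pt "0.3 0 0 -0.32 0"

```text
time: 6.5
ee_pos: [627.2, 127.6, 40.6]
tool_rot: [-3.124, 0.326, 0.001]
contact_force: [-2.0, -0.0, 1.2]
gripper_width: 51.6
```

carry_out --pt "0.3 0 0 0 0" --pt "0.3 0 0 0 0"

```text
time: 6.7
ee_pos: [627.2, 127.6, 40.6]
tool_rot: [-3.124, 0.326, 0.0]
contact_force: [-2.5, 0.4, 3.8]
gripper_width: 51.8
```

carry_out --pt "0.75 0 0 0 0" --pt "0.75 0 0 0 0" --pt "0.75 0 0 0 0" --pt "0.75 0 0 0.3 0" --pt "0.75 0 0 0.8 0"

```text
time: 7.2
ee_pos: [626.3, 127.4, 79.5]
tool_rot: [3.124, -0.326, -0.005]
contact_force: [-0.4, -0.0, 0.7]
gripper_width: 69.9
```

carry_out --pt "0.75 0 0 0.8 0" --pt "0.75 0 0 1.6 0" --pt "0.9 0 0.4 2.4 -0.5" --pt "1 0 1.2 2.6 -1.2" --pt "1 -0.05 2.1 2.8 -2.4"

```text
time: 7.7
ee_pos: [626.5, 231.4, 223.9]
tool_rot: [-3.069, 0.663, -0.008]
contact_force: [1.5, 0.9, -0.3]
gripper_width: 89.4
```

carry_out --pt "1 -0.1 0.9 0 -0.3" --pt "1 -0.1 1.7 0 -0.3" --pt "1 -0.1 1.7 0 -0.3" --pt "1 -0.1 1.7 0 -0.3"

```text
time: 8.1
ee_pos: [619.4, 318.6, 220.5]
tool_rot: [3.066, -0.687, 0.001]
contact_force: [-0.3, -0.5, 0.2]
gripper_width: 93.2
```

```bash
python3 - <<'E'
from h import *
import pickle
t=grab('top','t4.png'); d=grab('wrist','w4.png'); pickle.dump((t,d),open('w4.pkl','wb'))
P=[]
for i in range(3): grab('top'); s=sensors.get_state(); P.append(s['ee_pos'])
print(np.mean(P,0),s['tool_rot'],proj(d,[620,352,50]))
w=cv2.resize(cv2.imread('pics/w4.png'),None,fx=.7,fy=.7); c=cv2.resize(t['frame'][140:220,210:300][...,::-1],(331,294),interpolation=cv2.INTER_CUBIC)
cv2.imwrite('pics/m4.png',np.hstack([w,c]))
E
```

```text
[620.6627932  314.96039382 220.65793934] [ 3.06304445e+00 -6.95868433e-01  1.35532219e-03] [266.7374177  168.12099727]
```

View pics/m4.png

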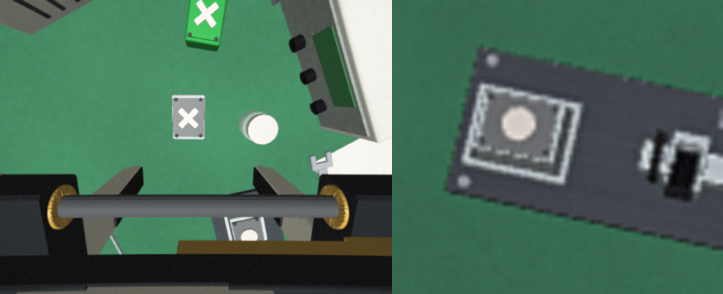

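```bash
python3 - <<'E'
from h import *
import pickle
t,d=pickle.load(open('w4.pkl','rb')); hsv=cv2.cvtColor(d['frame'],cv2.COLOR_RGB2HSV)
grey=hsv[...,1]<70; wh=(hsv[...,1]<50)&(hsv[...,2]>215)
print(blob(d,grey,46,box=(238,130,296,202))[:3]); print('tag',blob(d,wh,50,box=(252,146,286,192))[:3])
print('jar top',blob(d,wh,65,box=(340,155,410,212))[:3])
print('nested tag',onz(t,210+519*.0+127*90/331,140+124*80/294,62))
E
```

```text
(array([622. , 351.6]), array([68.3, 51.3]), 64.5)
tag (array([621.6, 351.2]), array([30.1, 29.4]), 64.5)
jar top (array([716. , 288.5]), array([43.4, 42.6]), 67.9)
nested tag [624.51739227 125.03804489  62.        ]
```

carry_out --pt "0.85 0.02 0.72 0 0" --pt "0.85 0.02 0.72 -0.9 0" --pt "0.85 0.02 0.72 -1.8 0" --pt "0.85 0.02 0.72 -2.7 0" --pt "0.85 0.02 0.72 -3.3 0"

```text
time: 8.85
ee_pos: [619.5, 351.6, 51.6]
tool_rot: [3.061, -0.693, -0.005]
contact_force: [-1.2, 0.0, 0.0]
gripper_width: 79.2
```

carry_out --pt "0.85 0 0 -0.3 0" --pt "0.85 0 0 -0.54 0" --pt "0.85 0 0 -0.54 0" --pt "0.3 0 0 -0.54 0" --pt "0.3 0 0 -0.54 0"

```text
time: 9.35
ee_pos: [622.2, 354.0, 30.1]
tool_rot: [-3.062, 0.69, -0.005]
contact_force: [0.6, -0.8, 0.1]
gripper_width: 67.5
```

carry_out --pt "0.3 0 0 0 0" --pt "0.3 0 0 0 0" --pt "0.3 0 0 0 0" --pt "0.3 0 0 0 0"

```text
time: 9.75
ee_pos: [621.5, 353.8, 29.1]
tool_rot: [-3.064, 0.691, -0.002]
contact_force: [-0.3, 0.1, 4.5]
gripper_width: 51.7
```

carry_out --pt "0.3 0 0 0.6 0" --pt "0.3 0 0 1.4 0" --pt "0.3 0 0 2.3 0" --pt "0.3 0 -0.3 3.2 0" --pt "0.3 -0.1 -0.9 4.0 0"

```text
time: 10.25
ee_pos: [614.6, 311.9, 228.0]
tool_rot: [-3.065, 0.682, 0.003]
contact_force: [1.3, 0.2, -3.3]
gripper_width: 51.7
```

carry_out --pt "0.3 -0.1 -0.8 0.2 0.2" --pt "0.3 -0.3 -1.7 0.2 0.4" --pt "0.3 -0.4 -2.6 0.2 0.6" --pt "0.3 -0.6 -3.5 0.2 0.8" --pt "0.3 -0.7 -4.4 0.2 1"

```text
time: 10.75
ee_pos: [578.6, 87.1, 236.5]
tool_rot: [3.091, -0.555, -0.006]
contact_force: [0.9, -0.4, -3.6]
gripper_width: 51.7
```

carry_out --pt "0.3 -0.15 -0.9 0 0.2" --pt "0.3 -0.3 -1.8 0 0.4" --pt "0.3 -0.45 -2.7 0 0.6" --pt "0.3 -0.6 -3.6 0 0.8" --pt "0.3 -0.75 -4.5 0 0.9"

```text
time: 11.25
ee_pos: [541.8, -137.5, 236.6]
tool_rot: [-3.111, 0.434, 0.005]
contact_force: [1.4, 0.1, -2.9]
gripper_width: 51.2
```

carry_out --pt "0.3 -0.2 -0.8 0 0" --pt "0.3 -0.4 -1.6 0 0" --pt "0.3 -0.6 -2.4 0 0" --pt "0.3 -0.83 -3.66 0 0" --pt "0.3 -0.83 -3.66 0 0"

```text
time: 11.75
ee_pos: [497.3, -326.6, 237.0]
tool_rot: [3.104, -0.449, -0.006]
contact_force: [-1.0, -0.2, -3.3]
gripper_width: 52.1
```

carry_out --pt "0.3 0 -1 -0.8 0" --pt "0.3 0 -1 -1.6 0" --pt "0.3 0 -1 -2.2 0" --pt "0.3 0 -1 -2.2 0" --pt "0.3 0 -1 -2.2 0"

```text
time: 12.25
ee_pos: [502.0, -368.6, 127.4]
tool_rot: [-3.11, 0.434, 0.002]
contact_force: [-0.3, 0.3, -2.2]
gripper_width: 51.7
```

```bash
python3 - <<'E'
from h import *
t=grab('top');d=grab('wrist','w5.png');e=grab('scene')
s=sensors.get_state(); print(s['ee_pos'],s['tool_rot'],s['contact_force'],s['gripper_width'])
w=cv2.resize(cv2.imread('pics/w5.png'),None,fx=.7,fy=.7); c=cv2.resize(e['frame'][220:340,80:215][...,::-1],(331,294),interpolation=cv2.INTER_CUBIC)
cv2.imwrite('pics/m5.png',np.hstack([w,c]))
E
```

```text
[ 503.30760505 -369.88454416  130.15405308] [ 3.10955298 -0.43303116  0.006236  ] [-0.36341525 -0.52716104 -3.92274952] 51.6974125281867
```

View pics/m5.png

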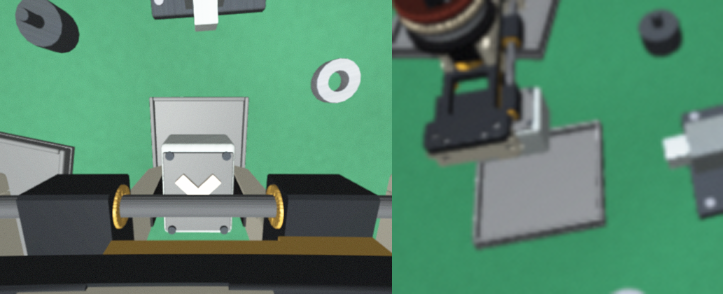

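```bash
python3 - <<'E'
from h import *
d=grab('wrist'); n=np.array([onz(d,u/.7,v/.7,16)[:2] for u,v in ((151,98),(247,98))]); print(n)
y=np.array([np.cos(np.radians(74.2)),np.sin(np.radians(74.2))]); print('tray c',n.mean(0)-66.5*y)
h=np.array([onz(d,u/.7,v/.7,130-28.6+46)[:2] for u,v in ((170,157),(229,156),(169,230),(228,229))]); print('held',h.mean(0))
v=n[1]-n[0]; print(np.degrees(np.arctan2(v[1],v[0])),sensors.get_state()['ee_pos'])
E
```

```text
[[ 465.88606118 -294.98430603]
 [ 580.66543597 -327.62641794]]
tray c [ 505.16911215 -375.29285856]
held [ 504.27591113 -373.60563875]
-15.875224443815103 [ 503.16033136 -369.82805304  130.10495719]
```

carry_out --pt "0.3 0.02 -0.03 -0.5 0" --pt "0.3 0.02 -0.03 -1.0 0" --pt "0.3 0.02 -0.03 -1.4 0" --pt "0.3 0.02 -0.03 -1.65 0" --pt "0.3 0.02 -0.03 -1.65 0"

```text
time: 12.95
ee_pos: [502.5, -370.2, 44.6]
tool_rot: [-3.11, 0.434, 0.003]
contact_force: [0.4, 0.3, -2.1]
gripper_width: 51.9
```

carry_out --pt "0.3 0 0 -0.1 0" --pt "0.3 0 0 -0.2 0" --pt "0.3 0 0 -0.26 0" --pt "0.3 0 0 -0.28 0" --pt "0.3 0 0 -0.28 0"

```text
time: 13.45
ee_pos: [503.5, -371.4, 34.0]
tool_rot: [3.111, -0.435, 0.003]
contact_force: [-1.6, 1.3, 7.2]
gripper_width: 52.2
```

carry_out --pt "0.3 0 0 0 0" --pt "0.3 0 0 0 0"

```text
time: 13.65
ee_pos: [503.5, -371.4, 34.0]
tool_rot: [3.111, -0.435, 0.003]
contact_force: [-1.6, 3.4, 7.8]
gripper_width: 51.7
```

carry_out --pt "0.75 0 0 0 0" --pt "0.75 0 0 0 0" --pt "0.75 0 0 0 0" --pt "0.75 0 0 0.3 0" --pt "0.75 0 0 0.8 0"

```text
time: 14.15
ee_pos: [502.0, -370.1, 70.8]
tool_rot: [-3.11, 0.435, 0.005]
contact_force: [-0.6, -0.5, -0.8]
gripper_width: 69.7
```

carry_out --pt "0.75 0 0 0.8 0" --pt "0.75 0 0 1.6 -1.5" --pt "0.75 0 0 2.4 -3" --pt "0.75 0 0.3 3.1 -4.5" --pt "0.75 0 0.8 3.53 -6"

```text
time: 14.65
ee_pos: [502.8, -333.4, 252.2]
tool_rot: [2.885, -1.237, 0.01]
contact_force: [0.4, 0.6, -0.0]
gripper_width: 69.8
```

carry_out --pt "0.75 0 0.7 0 -1.6" --pt "0.75 -0.1 1.5 0 -3.2" --pt "0.75 -0.1 2.3 0 -4.8" --pt "0.75 -0.2 3.1 0 -6.4" --pt "0.75 -0.27 3.9 0 -8"

```text
time: 15.15
ee_pos: [489.1, -134.3, 248.7]
tool_rot: [-2.292, 2.147, -0.001]
contact_force: [0.5, 0.4, 0.6]
gripper_width: 69.8
```

carry_out --pt "0.6 0 0.5 0 -1.6" --pt "0.6 0 0.97 0 -3.2" --pt "0.6 0 0.97 0 -3.2" --pt "0.6 0 0.97 0 -3.2" --pt "0.6 0 0.97 0 -3.2"

```text
time: 15.65
ee_pos: [489.2, -89.0, 248.4]
tool_rot: [-1.978, 2.44, -0.002]
contact_force: [-0.2, -0.1, -0.3]
gripper_width: 55.9
```

```bash
python3 - <<'E'
from h import *
import pickle
d=grab('wrist','w6.png');t=grab('top'); pickle.dump((d,t),open('w6.pkl','wb'))
s=sensors.get_state(); print(s['ee_pos'],s['tool_rot'],s['joint_positions'].round(2),s['gripper_width'])
w=cv2.resize(cv2.imread('pics/w6.png'),None,fx=.9,fy=.9); c=cv2.resize(t['frame'][180:250,370:435][...,::-1],(281,378),interpolation=cv2.INTER_CUBIC)
cv2.imwrite('pics/m6.png',np.hstack([w,c]))
O=np.array([599.8,-11.9]);Y=np.array([.2088,.978]);X=np.array([.978,-.2088])
for n,x,y,z in (('barfar',30,-100,120),('barnear',-115,-100,120),('mark',52,-30,116),('tip',-51,-4,128)): print(n,proj(d,[*(O+x*X+y*Y),z]))
E
```

```text
[489.17401787 -89.06202408 248.20859274] [-1.97635363e+00  2.44150812e+00 -1.28833849e-03] [-0.47  0.48  0.91  1.85 -0.44  1.02 -1.16] 55.90391220789632
barfar [283.08763456  71.6685974 ]
barnear [282.82218598 230.91775443]
mark [201.87201786  44.38633437]
tip [177.23031996 166.20729736]
```

View pics/m6.png

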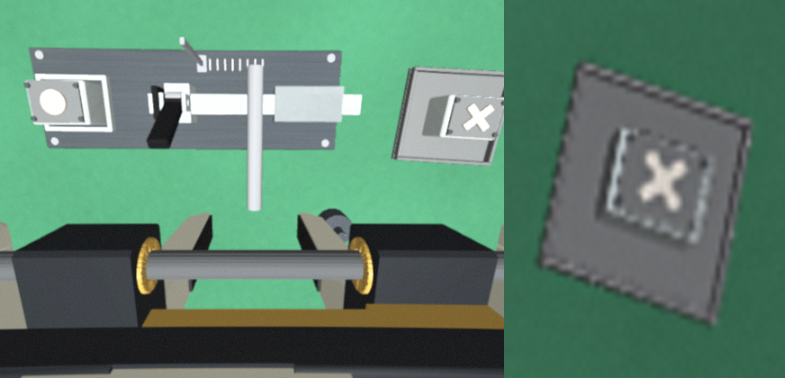

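carry_out --pt "0.6 0.03 -0.04 -0.8 0" --pt "0.6 0.03 -0.04 -1.6 0" --pt "0.6 0.03 -0.04 -2.3 0" --pt "0.6 0.03 -0.04 -2.66 0" --pt "0.6 0.03 -0.04 -2.66 0" --force 15

```text
time: 16.25
ee_pos: [489.1, -90.0, 112.7]
tool_rot: [1.975, -2.439, -0.006]
contact_force: [0.7, -0.4, 1.2]
gripper_width: 56.0
```

carry_out --pt "0.6 0 0 0 0" --pt "0.6 0 0 0 0" --pt "0.35 0 0 0 0" --pt "0.35 0 0 0 0" --pt "0.35 0 0 0 0"

```text
time: 16.75
ee_pos: [491.2, -89.3, 115.3]
tool_rot: [-1.979, 2.439, -0.001]
contact_force: [0.3, 0.2, 0.8]
gripper_width: 36.3
```

carry_out --pt "0 0 0 0 0" --pt "0 0 0 0 0" --pt "0 0 0 0 0" --pt "0 0 0 0 0" --pt "0 0 0 0 0"

```text
time: 17.25
ee_pos: [490.9, -89.3, 114.8]
tool_rot: [-1.979, 2.44, 0.0]
contact_force: [0.1, -0.2, -0.3]
gripper_width: 15.4
```

```bash
cat >> h.py <<'E'
O=np.array([599.8,-11.9]);Y=np.array([.2088,.978]);X=np.array([.978,-.2088])
def fx(p): q=np.array(p)[:2]-O; return np.round([q@X,q@Y,p[2]],1)
def meas(n=4):
    P=[];F=[]
    for i in range(n): grab('top'); s=sensors.get_state(); P.append(s['ee_pos']);F.append(s['contact_force'])
    p=np.mean(P,0);f=np.mean(F,0);r=s['tool_rot']
    print('t',s['time'],'tcp',p.round(1),'fixture',fx(p),'F',f.round(1),'Ffx',(f[:2]@X).round(1),(f[:2]@Y).round(1),'yaw',np.degrees(2*np.arctan2(r[1],r[0])).round(1),'w',s['gripper_width'])
E
python3 -c "
from h import *
meas()"
```

```text
t 17.45 tcp [490.9 -89.2 114.8] fixture [-90.4 -98.4 114.8] F [0.  0.8 1.3] Ffx -0.2 0.8 yaw 258.1 w 15.620247533840692
```

carry_out --pt "0 0.05 0.25 0 0" --pt "0 0.11 0.5 0 0" --pt "0 0.17 0.8 0 0" --pt "0 0.23 1.1 0 0" --pt "0 0.29 1.36 0 0"

```text
time: 17.95
ee_pos: [505.4, -22.0, 114.8]
tool_rot: [1.977, -2.438, 0.005]
contact_force: [-1.2, -6.1, -1.9]
gripper_width: 15.4
```

carry_out --pt "0 0 0 0 0" --pt "0 0 0 0 0" --pt "0 0 0 0 0"

```text
time: 18.25
ee_pos: [505.4, -22.0, 114.8]
tool_rot: [1.978, -2.44, 0.002]
contact_force: [1.1, -3.8, -2.1]
gripper_width: 15.6
```

```bash
python3 - <<'E'
from h import *
import pickle
meas()
d=grab('wrist','w7.png'); e=grab('scene'); pickle.dump((d,e),open('w7.pkl','wb'))
for n,x,y,z in (('barfar',30,-30,120),('mark',52,-30,116),('tip',-51,-4,128)): print(n,proj(d,[*(O+x*X+y*Y),z]))
w=cv2.resize(d['frame'][0:260,130:430][...,::-1],None,fx=1.6,fy=1.6,interpolation=cv2.INTER_CUBIC); c=cv2.resize(e['frame'][200:310,200:285][...,::-1],(320,416),interpolation=cv2.INTER_CUBIC)
cv2.imwrite('pics/m7.png',np.hstack([w,c]))
E
```

```text
t 18.45 tcp [505.4 -22.1 114.8] fixture [-90.2 -29.6 114.8] F [ 0.5 -4.2 -2. ] Ffx 1.4 -4.0 yaw -102.0 w 15.712527500076034
barfar [281.5667505    9.14916225]
mark [281.59573708 -46.39117924]
tip [226.87032982 196.11110018]
```

View pics/m7.png

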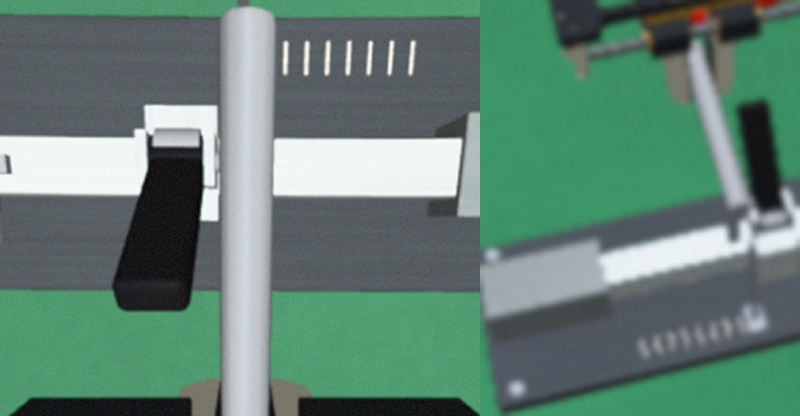

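carry_out --pt "0 0.01 0.02 0 0" --pt "0 0.01 0.02 0 0"

```text
time: 18.75
ee_pos: [505.6, -21.2, 114.8]
tool_rot: [1.977, -2.44, 0.001]
contact_force: [0.7, -5.8, -2.6]
gripper_width: 15.5
```

carry_out --pt "0 0.12 -0.026 0 0" --pt "0 0.24 -0.051 0 0" --pt "0 0.36 -0.077 0 0" --pt "0 0.48 -0.102 0 0" --pt "0 0.48 -0.102 0 0"

```text
time: 19.25
ee_pos: [518.3, -23.7, 112.6]
tool_rot: [1.968, -2.43, -0.035]
contact_force: [-15.6, -1.9, 6.6]
gripper_width: 15.5
```

```bash
python3 - <<'E'
from h import *
import pickle
meas()
d=grab('wrist','w8.png'); pickle.dump(d,open('w8.pkl','wb'))
# bar edges / pointer columns
g=cv2.cvtColor(d['frame'],cv2.COLOR_RGB2GRAY).astype(float)
for n,x,y,z in (('barfar',30,-30,120),('mark',52,-30,116),('mark low',52,-30,60)): print(n,proj(d,[*(O+x*X+y*Y),z]))
E
```

```text
t 19.45 tcp [518.3 -23.7 112.6] fixture [-77.3 -28.6 112.6] F [-16.6  -2.5   5.9] Ffx -15.7 -5.9 yaw -102.0 w 15.449647195720397
barfar [283.73345373  39.51587232]
mark [283.80237959 -16.91310047]
mark low [283.56128195  27.36188306]
```

carry_out --pt "0 0 0 0 0" --pt "0 0 0 0 0" --pt "0 0 0 0 0" --force 6

```text
time: 19.8
ee_pos: [522.2, -24.6, 112.8]
tool_rot: [1.971, -2.434, -0.022]
contact_force: [-9.6, -3.9, -1.2]
gripper_width: 15.8
```

```bash
python3 -c "
from h import *
meas(2)"
```

```text
t 19.9 tcp [522.1 -24.6 112.8] fixture [-73.3 -28.6 112.8] F [-9.2 -3.6  0.7] Ffx -8.2 -5.5 yaw -102.0 w 15.601208585896238
```

carry_out --pt "0 0.1 -0.021 0 0" --pt "0 0.2 -0.043 0 0" --pt "0 0.3 -0.064 0 0" --pt "0 0.4 -0.085 0 0" --pt "0 0.5 -0.107 0 0" --force 4

```text
time: 20.4
ee_pos: [547.5, -30.1, 113.2]
tool_rot: [1.971, -2.434, -0.022]
contact_force: [-10.3, -3.2, 2.3]
gripper_width: 15.9
```

```bash
python3 -c "
from h import *
meas(2)"
```

```text
t 20.5 tcp [548.7 -30.3 113.2] fixture [-46.2 -28.7 113.2] F [-8.7 -3.4  1.7] Ffx -7.8 -5.1 yaw -102.0 w 15.98338571763957
```

carry_out --pt "0 0.1 -0.018 0 0" --pt "0 0.2 -0.038 0 0" --pt "0 0.3 -0.06 0 0" --pt "0 0.4 -0.08 0 0" --pt "0 0.5 -0.1 0 0"

```text
time: 21.0
ee_pos: [573.4, -35.7, 113.2]
tool_rot: [1.971, -2.434, -0.018]
contact_force: [-9.0, -3.9, 1.6]
gripper_width: 16.0
```

```bash
python3 - <<'E'
from h import *
meas(2)
E
```

```text
t 21.1 tcp [574.4 -35.9 113.2] fixture [-19.8 -28.8 113.2] F [-7.4 -4.5  0.2] Ffx -6.3 -5.9 yaw -102.0 w 15.68647628604794
```

carry_out --pt "0 0.1 -0.013 0 0" --pt "0 0.2 -0.035 0 0" --pt "0 0.3 -0.056 0 0" --pt "0 0.3 -0.056 0 0"

```text
time: 21.5
ee_pos: [587.9, -38.7, 112.9]
tool_rot: [1.97, -2.434, -0.02]
contact_force: [-8.9, -4.3, 1.2]
gripper_width: 15.6
```

```bash
python3 - <<'E'
from h import *
import pickle
meas(2)
d=grab('wrist','w9.png');e=grab('scene'); pickle.dump((d,e),open('w9.pkl','wb'))
for n,x,y,z in (('barfar',30,-30,120),('mark',52,-30,116)): print(n,proj(d,[*(O+x*X+y*Y),z]))
w=cv2.resize(d['frame'][0:260,130:430][...,::-1],None,fx=1.5,fy=1.5,interpolation=cv2.INTER_CUBIC); c=cv2.resize(e['frame'][215:290,230:295][...,::-1],(338,390),interpolation=cv2.INTER_CUBIC)
cv2.imwrite('pics/m9.png',np.hstack([w,c]))
E
```

```text
t 21.6 tcp [588.  -38.7 113. ] fixture [ -6.  -28.7 113. ] F [-9.  -4.   1.2] Ffx -8.0 -5.8 yaw -102.0 w 15.817404614659907
barfar [283.35255279 200.60208949]
mark [283.36824447 155.14435177]
```

carry_out --pt "0 0.06 -0.009 0 0" --pt "0 0.1 -0.017 0 0" --pt "0 0.1 -0.017 0 0" --pt "0 0.1 -0.017 0 0"

```text
time: 22.1
ee_pos: [591.1, -39.4, 112.7]
tool_rot: [1.969, -2.432, -0.024]
contact_force: [-12.3, -3.7, 1.1]
gripper_width: 15.8
```

carry_out --pt "0 0.06 -0.009 0 0" --pt "0 0.1 -0.017 0 0" --pt "0 0.1 -0.017 0 0" --pt "0 0.1 -0.017 0 0"

```text
time: 22.5
ee_pos: [591.7, -39.5, 112.5]
tool_rot: [1.966, -2.427, -0.038]
contact_force: [-19.7, -3.1, 8.1]
gripper_width: 15.5
```

```bash
python3 - <<'E'
from h import *
import pickle
meas(2)
d=grab('wrist','w9.png');e=grab('scene'); pickle.dump((d,e),open('w9.pkl','wb'))
for n,x,y,z in (('barfar',30,-30,120),('mark',52,-30,116)): print(n,(proj(d,[*(O+x*X+y*Y),z])-[130,60])*1.5)
w=cv2.resize(d['frame'][60:320,130:430][...,::-1],None,fx=1.5,fy=1.5,interpolation=cv2.INTER_CUBIC); c=cv2.resize(e['frame'][215:290,230:295][...,::-1],(338,390),interpolation=cv2.INTER_CUBIC)
cv2.imwrite('pics/m9.png',np.hstack([w,c]))
E
```

```text
t 22.6 tcp [591.7 -39.5 112.5] fixture [ -2.1 -28.7 112.5] F [-19.1  -2.9   8.6] Ffx -18.1 -6.9 yaw -102.0 w 15.865786012800521
barfar [230.04159228 223.09510321]
mark [230.10915474 155.02854589]
```

View pics/m9.png

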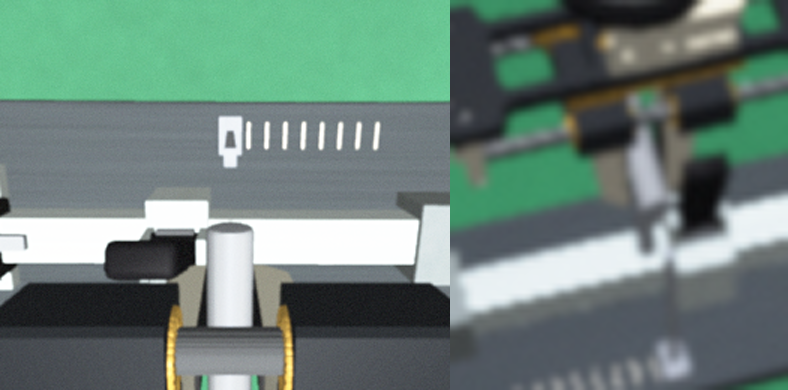

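The pointer (col 230) and bar (col 230) are aligned. I'm checking the lever angle by projecting its tip and comparing that with the black blob at crop (105–195, 237–280).

```bash
python3 - <<'E'
from h import *
import pickle
d,e=pickle.load(open('w9.pkl','rb'))
for q in (.6,.8,.9,.95):
    a=q-.65; ax=np.array([np.sin(a),np.cos(a)]); pr=np.array([np.cos(a),-np.sin(a)])
    out=[]
    for s in (6,-6):
        for y in (-15,7):
            c=np.array([0,60])+85*ax+s*pr
            out.append(((proj(d,[*(O+c[0]*X+y*Y),c[1]])-[130,60])*1.5).round())
    print(q,*out)
g=cv2.cvtColor(d['frame'],cv2.COLOR_RGB2GRAY)[60:320,130:430]
m=(g<45).astype(np.uint8); m[int(285/1.5):]=0; m[:, :int(90/1.5)]=0; m[:,int(205/1.5):]=0
ys,xs=np.nonzero(m); print('blob',xs.min()*1.5,xs.max()*1.5,ys.min()*1.5,ys.max()*1.5)
print([ (xs[ys==r].min()*1.5,r*1.5) for r in range(ys.min(),ys.max()+1,3)])
E
```

```text
0.6 [179. 338.] [104. 338.] [180. 373.] [107. 373.]
0.8 [178. 282.] [102. 282.] [179. 322.] [103. 322.]
0.9 [178. 252.] [102. 252.] [178. 294.] [102. 294.]
0.95 [178. 238.] [102. 238.] [178. 279.] [102. 279.]
blob 90.0 195.0 234.0 283.5Traceback (most recent call last):
  File "<stdin>", line 15, in <module>
    return umr_minimum(a, axis, None, out, keepdims, initial, where)
ValueError: zero-size array to reduction operation minimum which has no identity
```

carry_out --pt "0 -0.02 0.01 0 0" --pt "0 -0.02 0.01 0 0" --pt "0 -0.02 0.01 0 0" --pt "0 -0.02 0.01 0 0" --force 12

```text
time: 23.1
ee_pos: [591.7, -39.3, 112.5]
tool_rot: [1.966, -2.428, -0.034]
contact_force: [-17.6, -3.7, 7.1]
gripper_width: 15.2
```

```bash
python3 - <<'E'
from h import *
meas(4)
print(workorder.finish_job())
E
```

```text
t 23.3 tcp [591.7 -39.4 112.5] fixture [ -2.1 -28.5 112.5] F [-17.7  -3.    6.9] Ffx -16.7 -6.6 yaw -102.0 w 15.608468644809987
the job is handed in; nothing more can be done
None
```

The job is done and handed in at 23.3 s. The round-tag housing is seated in the nest and the X-tag housing lies flat in the small reject tray, both let go. I then drew the leg to its mark by the bar and slid along the bar to close the lever.

What the last checks showed:
- **Leg at the mark:** the bar moved 69.9 mm from home against the 70 mm nominal. In the wrist picture the bar and the pointer line up on the same column.
- **Lever closed:** its tip sits where the fully closed angle of 0.95 rad predicts, and the push force had risen to about 17 N at the stop.
- **Still holding:** the gripper is at 15.6 mm on the 16 mm bar with 12 N of grip.
- **Housings:** both looked flat in pictures taken after release. I did not look at them again after moving the leg.

Two things were slightly off. With 15 N of grip the hand stuck on the bar, so I slid at 4–6 N; the leg stayed within 0.4 mm of its mark. The arm's own position and the cameras also disagreed by 2–3 mm, so I took the mark from the home-to-mark travel and the picture, not from absolute position.

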